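# Stack the meal boxes and check the top one with the thermometer

## Robot

A 7-joint arm with a two-finger parallel gripper is mounted at the origin on a cart in front of the work surface, level with it; the furniture and walls round the work are solid. World frame = base frame: x ahead of the robot, y to its left, z up, the work surface at z = 0. Lengths are in m, angles in rad, forces in N, time in s.
With the tool pointing down it reaches from about 0.4 to 0.875 m from the base axis. Payload 19.3 kg.
Tool frame: the origin (TCP) lies at the very end of the fingers, on their centre line; the grasp point (between the pads) lies 19 mm behind it; z points along the fingers, y is the line along which they close (so a half turn about z gives the same grasp; the last joint's range is limited). The gripper opens to 85 mm and grips with 20 to 120 N. Pads are 22 mm wide; open, the fingers measure 114 mm over their backs; the gripper's body (76 mm by 85 mm) begins 54 mm behind the grasp point. The pads swing forward as they close: fully open they stand 13 mm farther back than shut.
Start: joints at [1.046, 0.521, -0.036, 1.599, 0.021, 1.021, -0.113], TCP at [0.275, -0.561, 0.201] pointing down, gripper open.
Joint ranges: [-2.91, 2.91], [-0.3, 2.13], [-1.5, 1.42], [0.17, 2.43], [-1.26, 4.41], [0.16, 1.93], [-2.52, 2.52]. Speed limits (rad/s): [1.89, 1.89, 2.39, 2.39, 3.01, 3.01, 3.01].

## Interface

Orientations are given as [roll, pitch, yaw] about the fixed x, y, z axes, in that order (R = Rz(yaw) Ry(pitch) Rx(roll)).
In Python, from workcell import monitor, optics, job_done gives the robot as it stands.
- The arm moves only by the shell command python3 -m handwheel 'ROWS' [FORCE]. ROWS is JSON, a list of rows, each an object of numbers: "dx", "dy", "dz": the shift along the tool's x, y, z in cm; "wx", "wy", "wz": the turn, a rotation vector about the tool's x, y, z in rad; "claw": the opening in per cent of the stroke, from 0 (shut) to 100 (fully open). A call has 1 to 8 rows; each row shifts and turns the commanded pose from where the row before left it, along the tool's axes as they then stand; what a row does not reach is not made up. A row lasts 1/8 s, in which the tool goes at most 62.5 mm and 10.7 degrees, less where a joint would pass 70% of its speed; a pose out of reach is approached as far as the arm can. A call with a gripper value outside its range is refused whole. The fingers move at their own pace and stop on an object; FORCE is the grip in N (left out, the last holds). Time passes only in rows, so rows that do not move let the fingers close. It gives the time, the measured TCP pose, the force, the opening and the grip force at its end, in the units of the state.
- monitor.observe(): the state, without advancing time (a new reading comes with each control period).
- optics.grab_frame(name): name is "side" or "top"; returns a dict with "frame" (420x560x3 uint8, blue, green, red), "fovy" (degrees; the focal length in pixels is half the picture's height over the tangent of half this angle, whatever the lens; pixels are square), "cx", "cy" (the principal point, pixels), "R" (3x3) and "t" (3): a world point X has camera coordinates R X + t. Camera axes: x right, y down, z forward; pixel columns grow to the right and rows downward; lengths in m; the calibration is good to about 2 mm. A picture is of the moment at which its call begins. There is no depth.
- job_done(): hands the job in; it is judged then, once.
Trained networks look in the newest picture that a camera, given by its name, has taken for a name from the list of things; names that differ only in an ending like _2 or _b are one class to them, and where a whole thing is asked for, a point or a joint stands for the part that bears it (a point fixed in the world has none). Each returns a list of dicts, best first, with "p" (0 to 1); they miss things now and then, are a little off and sometimes report something else, mostly with a low value. They report only what shows in the picture. A call takes as long as a camera call.
- optics.masks_of(name, camera): "region" (420x560 bool, what is visible of it) and "rect" ([left, top, width, height] in pixels, round what is visible of it).
The state is a dict: "clock": time; "qpos": joint angles; "qd": joint speeds; "joint_efforts": joint torques, N m; "position": TCP position; "tool_rot": TCP orientation; "force": force on the tool from outside, world axes, zero at the start; "moment": the same for the moment, N m; "grip_width": finger opening in m; "finger_force": force on a finger pad.
Only numpy, scipy, OpenCV 4.12 (cv2) and the standard library are available. Lean on these libraries where they do the work, as an engineer would, in place of code of your own. Each camera call takes 0.05 s, during which the arm holds its last target. There are 200 camera calls.

## Task

Check the packed meals: set the blue-lidded meal box squarely on the green-lidded one where that stands, then the red-lidded box squarely on the blue one, setting them down rather than dropping them, and leave the other things on the worktop where they are. Then draw the white stick thermometer up out of its holder and hold it slanted, about half-way between upright and level, with the lens at its lower end aimed at the middle of the red lid from about 10 cm away. Finish while still holding it there, steady and touching nothing but the gripper.

Things in the scene. Friction and masses are not known exactly. Their poses are not given: they have to be found in the camera images.
- green_box_center (a point): closed meal box, 96 x 60 x 40 mm (x, y, z), white with a flat green lid, about 0.16 kg, plain vertical sides; the point is its centre, 20 mm above its underside; x along its 96 mm length, z up. Foot of the column; it stands farthest from the robot of the three and stays there.
- blue_box_center (a point): closed meal box, 96 x 60 x 40 mm (x, y, z), white with a flat blue lid, about 0.16 kg, plain vertical sides; the point is its centre, 20 mm above its underside; x along its 96 mm length, z up. Stands on the worktop nearer the robot than the green one, in the middle or to the right. A wall cabinet (underside about 0.48 m up) hangs behind the right-hand place: lift little there and keep the wrist on the robot side of it.
- red_box_center (a point): closed meal box, 96 x 60 x 40 mm (x, y, z), white with a flat red lid, about 0.16 kg, plain vertical sides; the point is its centre, 20 mm above its underside; x along its 96 mm length, z up. Stands on the worktop nearer the robot than the green one, in the middle or to the right, where the blue one is not.
- red_lid (a point): middle of the top face of the red lid, the point to aim at; 20 mm above the red box's centre, same axes
- thermometer_center (a point): white stick thermometer with an orange band round its middle, 34 x 24 x 140 mm (x, y, z), about 0.11 kg, standing upright in its holder at the start; the point is its centre, 70 mm from either end. z runs from the lens end (lower, black) to the upper end; the lens looks along -z from 70 mm below the centre. Grip it across the 24 mm (y) about 20 to 40 mm above the centre.
- stand: grey thermometer holder, fixed to the worktop at the front left, near the sink; origin under its centre on the worktop, z up. Foot 96 x 86 x 8 mm; pocket 38 x 28 mm inside, 48 x 38 mm outside, rim at 62 mm, floor at 8 mm, so that the thermometer stands 54 mm deep in it and its top reaches 148 mm
- salt: glass salt shaker, 44 mm wide, 90 mm high, at the back; a bystander; origin under its centre
- spice: spice jar with black cap, 41 mm wide, 105 mm high, at the back; a bystander; origin under its centre
- mug: green mug, 88 x 124 x 106 mm, at the back right; a bystander; origin under its centre

How it is judged:
On the way, in this order (a step that is already met when the one before it is completed fails the run):
1. the blue-lidded box lies squarely on the green-lidded one, released (x of blue_box_center in the frame of green_box_center between -0.01 and 0.01 m and y of blue_box_center in the frame of green_box_center between -0.01 and 0.01 m and z of blue_box_center in the frame of green_box_center between 0.035 and 0.045 m and angle between the x axis of blue_box_center and the x axis of green_box_center, either way round below 0.14 rad and angle between blue_box_center's own z axis and vertical below 0.06 rad and contact force between the fingers and blue_box below 0.05 N and linear speed of blue_box below 0.02 m/s), for 0.2 s.
2. the red-lidded box lies squarely on the blue-lidded one, released (x of blue_box_center in the frame of green_box_center between -0.01 and 0.01 m and y of blue_box_center in the frame of green_box_center between -0.01 and 0.01 m and z of blue_box_center in the frame of green_box_center between 0.035 and 0.045 m and angle between the x axis of blue_box_center and the x axis of green_box_center, either way round below 0.14 rad and angle between each of blue_box_center, red_box_center's own z axis and vertical below 0.06 rad and x of red_box_center in the frame of blue_box_center between -0.01 and 0.01 m and y of red_box_center in the frame of blue_box_center between -0.01 and 0.01 m and z of red_box_center in the frame of blue_box_center between 0.035 and 0.045 m and angle between the x axis of red_box_center and the x axis of blue_box_center, either way round below 0.14 rad and distance of green_box_center from where it was at the start of the episode below 0.02 m and contact force between the fingers and red_box below 0.05 N and linear speed of red_box below 0.02 m/s), for 0.2 s.
3. the thermometer is drawn up clear of its holder (height (world z) of thermometer_center above 0.135 m and contact force between thermometer and stand below 0.05 N and contact force between the fingers and thermometer above 1 N), for 0.1 s.
At the end, for the whole second after the job is handed in: Green, blue, red boxes in one column (10 mm, 8 degrees; green moved under 20 mm), let go; the gripper holds the thermometer still, 30 to 60 degrees from upright, centre over 170 mm up, red lid's middle 50 to 160 mm ahead of the lens and within 25 mm of its axis, touching no box or holder (x of blue_box_center in the frame of green_box_center between -0.01 and 0.01 m and y of blue_box_center in the frame of green_box_center between -0.01 and 0.01 m and z of blue_box_center in the frame of green_box_center between 0.035 and 0.045 m and angle between the x axis of blue_box_center and the x axis of green_box_center, either way round below 0.14 rad and angle between each of blue_box_center, red_box_center's own z axis and vertical below 0.06 rad and x of red_box_center in the frame of blue_box_center between -0.01 and 0.01 m and y of red_box_center in the frame of blue_box_center between -0.01 and 0.01 m and z of red_box_center in the frame of blue_box_center between 0.035 and 0.045 m and angle between the x axis of red_box_center and the x axis of blue_box_center, either way round below 0.14 rad and distance of green_box_center from where it was at the start of the episode below 0.02 m and x of red_lid in the frame of thermometer_center between -0.025 and 0.025 m and y of red_lid in the frame of thermometer_center between -0.025 and 0.025 m and z of red_lid in the frame of thermometer_center between -0.23 and -0.12 m and angle between thermometer_center's own z axis and vertical between 0.52 and 1.05 rad and height (world z) of thermometer_center above 0.17 m and contact force between the fingers and thermometer above 1 N and linear speed of thermometer below 0.03 m/s and contact force between each of the fingers, thermometer and blue_box below 0.05 N and contact force between each of the fingers, thermometer and red_box below 0.05 N and contact force between each of the fingers, thermometer and green_box below 0.05 N and contact force between thermometer and stand below 0.05 N); the arm keeps its last pose, push and grip.
It fails at once if a box is dropped (falls free faster than 0.5 m/s, about 13 mm) ((linear speed of blue_box above 0.5 m/s and contact force between the fingers and blue_box below 0.05 N) or (linear speed of red_box above 0.5 m/s and contact force between the fingers and red_box below 0.05 N)).
It fails at once if a bystander (salt shaker, spice jar, mug) is moved more than 30 mm (distance of any of salt, spice, mug from where it was at the start of the episode above 0.03 m).
It also fails if it takes over 72 s, if anything falls off the work surface, if the arm or the gripper's body presses on something with over 40 N, if the wrist force passes 120 N, or if a joint passes its speed limit or range.

## Working session

There is one attempt and no reset: what is moved stays moved. The work goes in short steps, Python scripts to look and compute and a shell command to move; the robot and the scene stay as the last step left them, time stands still between calls to the robot, and variables do not carry over. Pictures are saved under pics/ and viewed, at most 10 in all, crops included, and the job is handed in when it is done.

```bash
mkdir -p pics
cat > h.py <<'E'
import numpy as np, cv2
from workcell import monitor, optics, job_done
def grab(c,fn=None):
    f=optics.grab_frame(c)
    if fn: cv2.imwrite('pics/'+fn,f['frame'])
    return f
def K(f):
    h=f['frame'].shape[0]; fl=h/2/np.tan(np.radians(f['fovy'])/2)
    return fl
def ray(f,u,v):
    R=np.array(f['R']);t=np.array(f['t']);fl=K(f)
    return -R.T@t, R.T@np.array([(u-f['cx'])/fl,(v-f['cy'])/fl,1])
def atz(f,u,v,z):
    c,d=ray(f,u,v); return c+d*(z-c[2])/d[2]
def proj(f,X):
    p=np.array(f['R'])@np.array(X)+np.array(f['t']); return K(f)*p[0]/p[2]+f['cx'],K(f)*p[1]/p[2]+f['cy']
E
python3 - <<'E'
from h import *
s=monitor.observe(); print(s)
a=grab('top','t0.png');b=grab('side','s0.png')
for c,f in (('top',a),('side',b)):
    print(c,f['fovy'],ray(f,280,210))
    for n in ['green_box_center','blue_box_center','red_box_center','red_lid','thermometer_center','stand']:
        for m in optics.masks_of(n,c)[:2]:
            print(n,round(m['p'],2),m['rect'],np.argwhere(m['region']).mean(0)[::-1].round(1))
cv2.imwrite('pics/ts.png',cv2.resize(np.hstack([a['frame'],b['frame']]),(800,300)))
E
```

```text
{'clock': 0.0, 'qpos': array([ 1.04578873,  0.52202675, -0.03631495,  1.5999932 ,  0.02120823,
        1.02114006, -0.1127944 ]), 'qd': array([-2.63307133e-04, -3.49942577e-05, -4.07565260e-04, -8.49853836e-04,
       -5.85983619e-05, -4.32540064e-04, -2.82405054e-03]), 'joint_efforts': array([-1.18580650e-03, -9.27086091e+01,  1.97972618e+00, -3.69924116e+01,
        1.79553987e-02,  8.21355439e-03,  1.04589310e-04]), 'position': array([ 0.27434279, -0.56114557,  0.20092328]), 'tool_rot': array([-3.14041467e+00,  9.90679117e-05,  4.54796520e-01]), 'force': array([0.02071799, 0.23104099, 0.89672688]), 'moment': array([-0.00161517, -0.02961725, -0.03067152]), 'finger_force': 0.0, 'grip_width': 0.08503757982722332}
top 53.726840866517534 (array([ 0.41089893, -0.144298  ,  1.20214564]), array([ 0.14642646, -0.00419263, -0.98929274]))
green_box_center 0.64 [217.0, 180.0, 21.6, 30.7] [228.8 195.4]
blue_box_center 0.62 [190.3, 239.8, 29.3, 38.5] [205.8 259.8]
blue_box_center 0.57 [307.4, 257.1, 28.5, 37.0] [319.6 275.1]
red_box_center 0.86 [247.0, 251.7, 25.0, 36.9] [256.5 269.4]
red_lid 0
[... 176 characters left out ...]
tand 0.71 [187.9, 241.0, 30.3, 41.0] [205.2 260. ]
side 51.04167078867213 (array([0.1928793 , 0.57346705, 0.67153128]), array([ 0.35135679, -0.72029037, -0.59818924]))
green_box_center 0.73 [190.3, 232.8, 46.8, 37.8] [214.8 252.8]
green_box_center 0.68 [241.2, 287.2, 64.8, 51.1] [272.8 313.3]
blue_box_center 0.71 [335.8, 202.0, 40.6, 32.3] [354.4 219.9]
red_box_center 0.79 [294.0, 244.0, 53.3, 34.6] [319.1 262. ]
red_box_center 0.52 [335.0, 201.0, 42.3, 36.2] [354.4 219.6]
red_lid 0.84 [292.4, 242.0, 49.3, 42.4] [318.8 262.1]
thermometer_center 0.92 [262.7, 254.2, 22.3, 47.3] [272.  275.5]
stand 0.96 [243.7, 289.0, 60.4, 49.3] [273.2 313.3]
stand 0.62 [292.3, 244.3, 52.1, 37.7] [318.8 262.1]
```

View pics/t0.png

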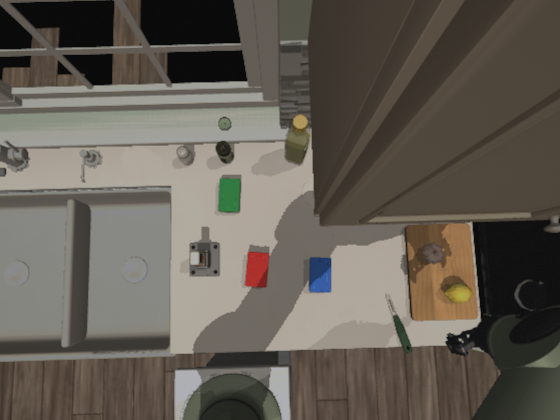

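View pics/s0.png

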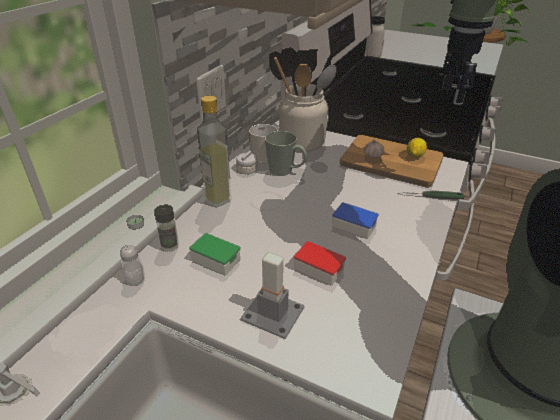

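Top view: green lid at (229,195), red (257,269), blue (320,275), holder with thermometer (205,259). In the side view they are at (215,250), (320,260), (355,218) and (272,275). Next I'll measure the lids by colour in both views.

```bash
cat >> h.py <<'E'
def lid(f,col,z,thr=40):
    im=f['frame'].astype(int); i={'blue':0,'green':1,'red':2}[col]
    o=[k for k in range(3) if k!=i]
    m=(im[...,i]-np.maximum(im[...,o[0]],im[...,o[1]])>thr).astype(np.uint8)
    n,l,st,_=cv2.connectedComponentsWithStats(m); k=1+np.argmax(st[1:,4])
    c=cv2.findContours((l==k).astype(np.uint8),0,cv2.CHAIN_APPROX_NONE)[0][0][:,0]
    P=np.array([atz(f,u,v,z)[:2] for u,v in c])
    (x,y),(w,h),a=cv2.minAreaRect((P*1000).astype(np.float32))
    if h>w: w,h,a=h,w,a+90
    a=(a+90)%180-90
    return np.round([x/1000,y/1000,w/1000,h/1000,np.radians(a)],4),st[k,4]
E
python3 - <<'E'
from h import *
for c in ('top','side'):
    f=grab(c)
    for k in ('green','blue','red'): print(c,k,lid(f,k,0.04))
f=grab('top');g=grab('side')
h=lambda im,x,y,w,hh: cv2.resize(im[y:y+hh,x:x+w],None,fx=6,fy=6,interpolation=cv2.INTER_NEAREST)
A=h(f['frame'],172,225,65,70);B=h(g['frame'],235,240,65,100)
o=np.zeros((600,800,3),np.uint8);o[:420,:390]=A;o[:600,400:790]=B;cv2.imwrite('pics/z1.png',o)
E
```

```text
top green (array([ 0.6305, -0.0052,  0.0925,  0.0569, -0.0292]), np.int32(650))
top blue (array([ 0.3989, -0.255 ,  0.0914,  0.0554, -0.0454]), np.int32(685))
top red (array([ 0.4188, -0.0797,  0.0965,  0.0605, -0.1096]), np.int32(746))
side green (array([ 0.6297, -0.0036,  0.0961,  0.0577, -0.0608]), np.int32(794))
side blue (array([ 0.3952, -0.2537,  0.0959,  0.0612, -0.0817]), np.int32(549))
side red (array([ 0.4147, -0.0766,  0.1013,  0.0637, -0.1162]), np.int32(965))
```

View pics/z1.png

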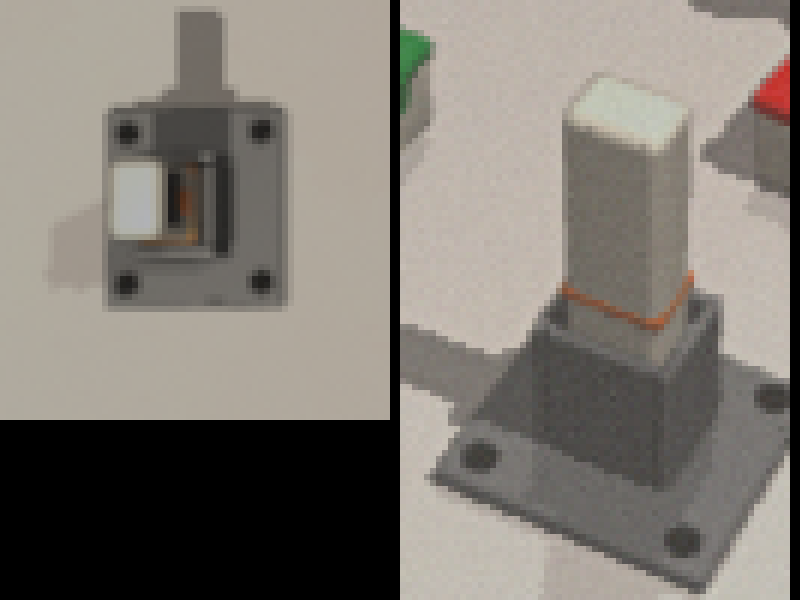

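Blue is at about (0.397,-0.254), red at (0.417,-0.078) and green at (0.630,-0.004), all nearly aligned with x. Lid sizes match 96x60. The thermometer stands with its 24 mm side along y. Moving above blue.

```bash
cat >> h.py <<'E'
from scipy.spatial.transform import Rotation as Ro
def delta(pos,rpy):
    s=monitor.observe(); R=Ro.from_euler('xyz',s['tool_rot'])
    d=R.inv().apply(np.array(pos)-s['position'])*100
    w=(R.inv()*Ro.from_euler('xyz',rpy)).as_rotvec()
    print('shift cm',d.round(2),'turn',w.round(3),'t',round(s['clock'],2),'width',round(s['grip_width'],4))
E
python3 -m handwheel '[{"dx":3.0,"dy":-2.8,"wz":0.0},{"dx":3.1,"dy":-2.8},{"dx":3.1,"dy":-2.8},{"dx":3.1,"dy":-2.8},{"dx":3.1,"dy":-2.8},{"dx":3.1,"dy":-2.8},{"dx":3.1,"dy":-2.8},{"dx":3.0,"dy":-2.6}]'
python3 -m handwheel '[{"wz":0.12,"claw":100},{"wz":0.13},{"wz":0.13},{"wz":0.13},{},{}]'
python3 - <<'E'
from h import *
delta([0.397,-0.2545,0.012],[np.pi,0,-0.06])
f=grab('top');print(atz(f,400,222,0.48),atz(f,322,222,0.48))
print('therm top',atz(f,194.7,258.2,0.148),'foot',atz(f,204.7,259.2,0.008))
g=grab('side','s1.png');print(atz(g,235+(228)/6,240+113/6,0.148))
E
```

```text
shift cm [ 24.49 -22.2   18.95] turn [-0.    -0.     0.515] t 0.9 width 0.0852
[ 0.49036305 -0.35723726  0.48      ] [ 0.49436609 -0.22038193  0.48      ]
therm top [0.45004773 0.07047196 0.148     ] foot [0.45155314 0.07038292 0.008     ]
[0.44855901 0.07514668 0.148     ]schema error: expected keys dx, dy, dz, wx, wy, wz, claw
schema error: expected keys dx, dy, dz, wx, wy, wz, claw
```

View pics/s1.png

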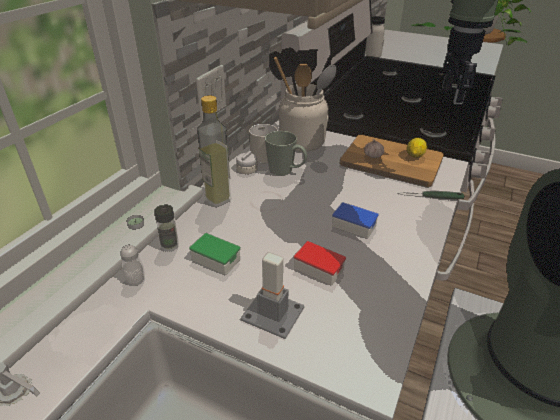

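The arm has not moved yet, because every key must be given in a row.

```bash
python3 -m handwheel '[{"dx":3.0,"dy":-2.8,"dz":0,"wx":0,"wy":0,"wz":0,"claw":100},{"dx":3.1,"dy":-2.8,"dz":0,"wx":0,"wy":0,"wz":0,"claw":100},{"dx":3.1,"dy":-2.8,"dz":0,"wx":0,"wy":0,"wz":0,"claw":100},{"dx":3.1,"dy":-2.8,"dz":0,"wx":0,"wy":0,"wz":0,"claw":100},{"dx":3.1,"dy":-2.8,"dz":0,"wx":0,"wy":0,"wz":0,"claw":100},{"dx":3.1,"dy":-2.8,"dz":0,"wx":0,"wy":0,"wz":0,"claw":100},{"dx":3.0,"dy":-2.7,"dz":0,"wx":0,"wy":0,"wz":0,"claw":100},{"dx":3.0,"dy":-2.7,"dz":0,"wx":0,"wy":0,"wz":0,"claw":100}]'
python3 -m handwheel '[{"dx":0,"dy":0,"dz":2,"wx":0,"wy":0,"wz":0.13,"claw":100},{"dx":0,"dy":0,"dz":3,"wx":0,"wy":0,"wz":0.13,"claw":100},{"dx":0,"dy":0,"dz":3,"wx":0,"wy":0,"wz":0.13,"claw":100},{"dx":0,"dy":0,"dz":2,"wx":0,"wy":0,"wz":0.13,"claw":100},{"dx":0,"dy":0,"dz":0,"wx":0,"wy":0,"wz":0,"claw":100},{"dx":0,"dy":0,"dz":0,"wx":0,"wy":0,"wz":0,"claw":100}]'
python3 - <<'E'
from h import *
delta([0.397,-0.2545,0.012],[np.pi,0,-0.06])
g=grab('side');t=grab('top')
s=np.vstack([cv2.resize(x,None,fx=3,fy=3) for x in (g['frame'][130:240,310:420],)])
o=np.zeros((600,800,3),np.uint8)
o[:600,:400]=cv2.resize(g['frame'][120:270,300:400],(400,600));o[:600,400:]=cv2.resize(t['frame'][210:330,270:350],(400,600));cv2.imwrite('pics/z2.png',o)
print(lid(g,'blue',0.04))
E
```

```text
clock: 2.0
position: [0.3976, -0.2532, 0.2017]
tool_rot: [3.141, -0.0, 0.455]
force: [0.3, -0.2, -0.4]
grip_width: 0.0855
finger_force: 0.0
clock: 2.75
position: [0.3975, -0.2546, 0.1022]
tool_rot: [3.141, -0.001, -0.062]
force: [0.0, 0.7, 0.3]
grip_width: 0.0857
finger_force: 0.0
shift cm [-0.06 -0.01  9.02] turn [ 0.    -0.001 -0.002] t 2.75 width 0.0857
(array([ 0.3967, -0.2538,  0.096 ,  0.061 , -0.058 ]), np.int32(624))
```

View pics/z2.png

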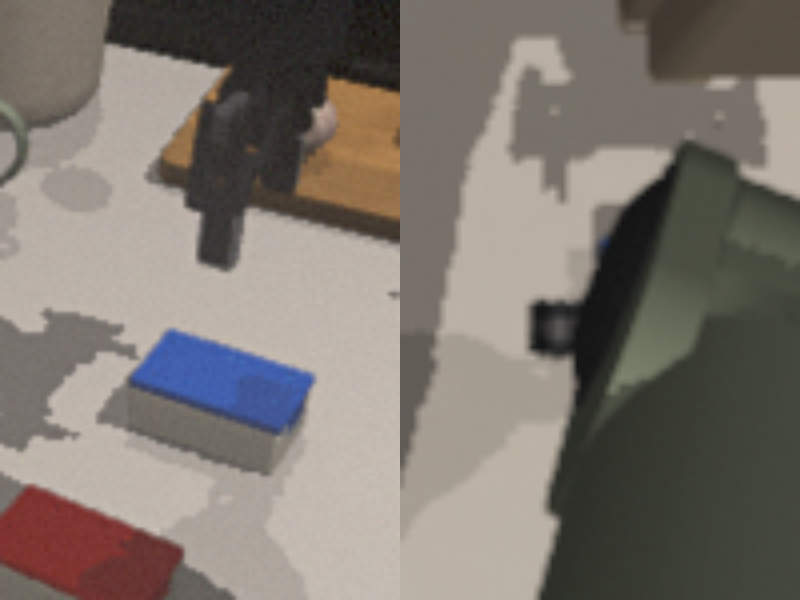

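The gripper is above the blue lid (side about (355,218)) and the wrist is clear of the cabinet. Descending and gripping.

```bash
python3 -m handwheel '[{"dx":0,"dy":0,"dz":3,"wx":0,"wy":0,"wz":0,"claw":100},{"dx":0,"dy":0,"dz":3,"wx":0,"wy":0,"wz":0,"claw":100},{"dx":0,"dy":0,"dz":2,"wx":0,"wy":0,"wz":0,"claw":100},{"dx":0,"dy":0,"dz":1,"wx":0,"wy":0,"wz":0,"claw":100},{"dx":0,"dy":0,"dz":0,"wx":0,"wy":0,"wz":0,"claw":100}]'
python3 -m handwheel '[{"dx":0,"dy":0,"dz":0,"wx":0,"wy":0,"wz":0,"claw":50},{"dx":0,"dy":0,"dz":0,"wx":0,"wy":0,"wz":0,"claw":50},{"dx":0,"dy":0,"dz":0,"wx":0,"wy":0,"wz":0,"claw":50},{"dx":0,"dy":0,"dz":0,"wx":0,"wy":0,"wz":0,"claw":50},{"dx":0,"dy":0,"dz":0,"wx":0,"wy":0,"wz":0,"claw":50},{"dx":0,"dy":0,"dz":0,"wx":0,"wy":0,"wz":0,"claw":50}]' 40
python3 -c "
from h import *
delta([0.4,0,0.15],[np.pi,0,-0.045])"
```

```text
clock: 3.48
position: [0.3971, -0.2545, 0.0116]
tool_rot: [-3.141, 0.0, -0.065]
force: [0.5, 0.5, 1.1]
grip_width: 0.0854
finger_force: 0.0
clock: 4.22
position: [0.3971, -0.2544, 0.0115]
tool_rot: [-3.142, 0.0, -0.065]
force: [-1.1, 0.2, -0.2]
grip_width: 0.0427
finger_force: 0.0
shift cm [ -1.37 -25.41 -13.85] turn [-0.    0.   -0.02] t 4.22 width 0.0427
```

The fingers closed to 43 mm without touching the box, so I need to look.

Run:
```python
from h import *
g=grab('side')
print(lid(g,'blue',0.04))
s=monitor.observe();print(s['finger_force'],s['force'])
cv2.imwrite('pics/z3.png',cv2.resize(g['frame'][130:250,300:440],(700,600)))
```

```text
(array([ 0.3719, -0.2521,  0.0604,  0.047 ,  1.5184]), np.int32(281))
0.0 [ 0.81049085  1.33401555 -1.18261566]
```

View pics/z3.png

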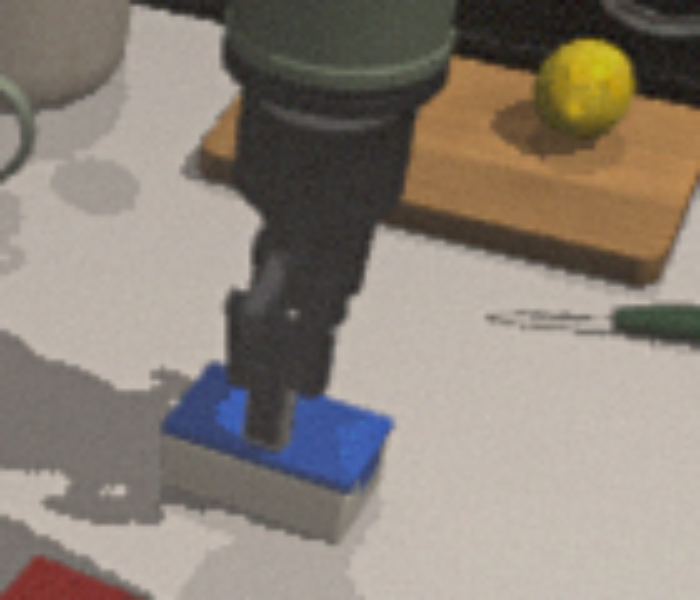

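Run:
```python
from h import *
g=grab('side'); R=Ro.from_euler('xyz',[np.pi,0,-0.063])
def solve(px,y):
    c,d=ray(g,*px); return (c+d*(y-c[1])/d[1]).round(4)
# near-finger tip pixel, earlier (open, tcp z .102) and now (43mm open, tcp z .0115)
for px,ys in (((354.5,187),(-0.204,-.212)),((354,219),(-.225,-.233))):
    for y in ys: print(px,y,solve(px,y))
for z in (0.0115,0.04,0.06): print(z,proj(g,[.397,-.2545,z]),proj(g,[.397,-.2545+.03,z]))
print(monitor.observe()['qpos'])
```

```text
(354.5, 187) -0.204 [ 0.3946 -0.204   0.1474]
(354.5, 187) -0.212 [ 0.3967 -0.212   0.142 ]
(354, 219) -0.225 [ 0.3916 -0.225   0.0469]
(354, 219) -0.233 [ 0.3936 -0.233   0.0406]
0.0115 (np.float64(354.2180928097795), np.float64(223.23128450885062)) (np.float64(350.14683581813676), np.float64(230.27364214102707))
0.04 (np.float64(355.5014637475589), np.float64(213.83537013380823)) (np.float64(351.3905930506154), np.float64(220.79376230019884))
0.06 (np.float64(356.4270113408198), np.float64(207.05917964958812)) (np.float64(352.288091370411), np.float64(213.95305737255669))
[ 0.46325863  0.60545284 -0.02525268  2.1285912   0.03613071  0.40802437
 -1.22661891]
```

Judged by the picture, the fingertips are about 30 mm higher than the reported TCP says: near lid height (0.041), with no contact. I'll trust the camera, open and go lower in small steps while watching the force.

```bash
python3 -m handwheel '[{"dx":0,"dy":0,"dz":0,"wx":0,"wy":0,"wz":0,"claw":100},{"dx":0,"dy":0,"dz":0,"wx":0,"wy":0,"wz":0,"claw":100},{"dx":0,"dy":0,"dz":0,"wx":0,"wy":0,"wz":0,"claw":100},{"dx":0,"dy":0,"dz":0.7,"wx":0,"wy":0,"wz":0,"claw":100},{"dx":0,"dy":0,"dz":0.7,"wx":0,"wy":0,"wz":0,"claw":100},{"dx":0,"dy":0,"dz":0,"wx":0,"wy":0,"wz":0,"claw":100}]'
python3 - <<'E'
from h import *
g=grab('side')
print(lid(g,'blue',0.04))
cv2.imwrite('pics/z4.png',cv2.resize(g['frame'][150:250,310:410],(600,600)))
E
```

```text
clock: 5.08
position: [0.3967, -0.2542, -0.0032]
tool_rot: [-3.141, 0.001, -0.065]
force: [-0.5, 0.1, 0.6]
grip_width: 0.0854
finger_force: 0.0
(array([ 0.3748, -0.2527,  0.0622,  0.0522, -1.5602]), np.int32(311))
```

View pics/z4.png

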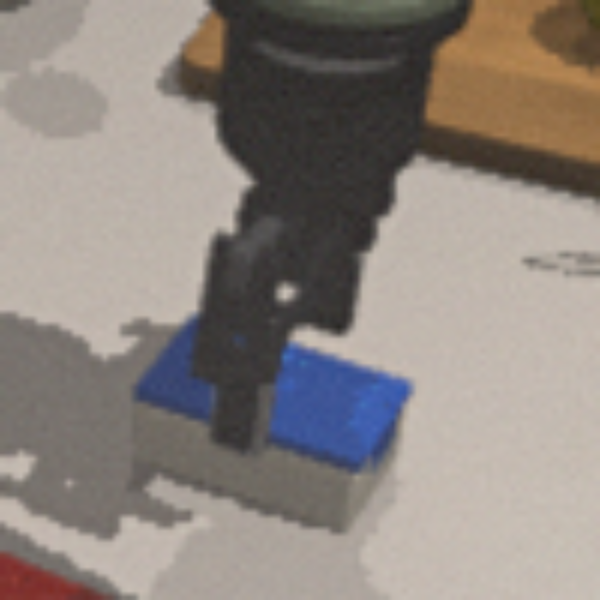

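The near finger is now just outside the box's left face, its tip at (349,225), about 35 mm up. Going 1.5 cm lower, then gripping.

```bash
python3 -m handwheel '[{"dx":0.2,"dy":0,"dz":0.8,"wx":0,"wy":0,"wz":0,"claw":100},{"dx":0,"dy":0,"dz":0.7,"wx":0,"wy":0,"wz":0,"claw":100},{"dx":0,"dy":0,"dz":0,"wx":0,"wy":0,"wz":0,"claw":60},{"dx":0,"dy":0,"dz":0,"wx":0,"wy":0,"wz":0,"claw":60},{"dx":0,"dy":0,"dz":0,"wx":0,"wy":0,"wz":0,"claw":60},{"dx":0,"dy":0,"dz":0,"wx":0,"wy":0,"wz":0,"claw":60},{"dx":0,"dy":0,"dz":0,"wx":0,"wy":0,"wz":0,"claw":60}]' 40
python3 - <<'E'
from h import *
g=grab('side')
s=monitor.observe();print(s['grip_width'],s['finger_force'],s['position'],s['qpos'])
print(lid(g,'blue',0.04)[0])
E
```

```text
clock: 6.0
position: [0.3991, -0.2546, -0.0175]
tool_rot: [-3.142, -0.0, -0.065]
force: [-0.5, -0.0, -2.2]
grip_width: 0.0596
finger_force: 43.5
0.059099316156532126 43.520516753196716 [ 0.39909362 -0.25456624 -0.01747588] [ 0.45914285  0.66683161 -0.02189978  2.12963571  0.04001872  0.34548931
 -1.23180038]
[ 0.372  -0.2519  0.0644  0.0465 -1.5093]
```

Gripped at 59 mm. Lifting and carrying to green.

```bash
python3 -m handwheel '[{"dx":0,"dy":0,"dz":-1.5,"wx":0,"wy":0,"wz":0,"claw":60},{"dx":0,"dy":0,"dz":-2.5,"wx":0,"wy":0,"wz":0,"claw":60},{"dx":0,"dy":0,"dz":-2.5,"wx":0,"wy":0,"wz":0,"claw":60},{"dx":0,"dy":0,"dz":-1.5,"wx":0,"wy":0,"wz":0,"claw":60}]'
python3 -m handwheel '[{"dx":1.4,"dy":-4.2,"dz":0,"wx":0,"wy":0,"wz":0,"claw":60},{"dx":1.4,"dy":-4.2,"dz":0,"wx":0,"wy":0,"wz":0,"claw":60},{"dx":1.4,"dy":-4.2,"dz":0,"wx":0,"wy":0,"wz":0,"claw":60},{"dx":3.5,"dy":-2.8,"dz":0,"wx":0,"wy":0,"wz":0,"claw":60},{"dx":3.5,"dy":-2.8,"dz":0,"wx":0,"wy":0,"wz":0,"claw":60},{"dx":3.5,"dy":-2.8,"dz":0,"wx":0,"wy":0,"wz":0,"claw":60},{"dx":3.5,"dy":-2.8,"dz":0,"wx":0,"wy":0,"wz":-0.02,"claw":60},{"dx":3.3,"dy":-2.6,"dz":0,"wx":0,"wy":0,"wz":0,"claw":60}]'
python3 -m handwheel '[{"dx":0,"dy":0,"dz":0,"wx":0,"wy":0,"wz":0,"claw":60},{"dx":0,"dy":0,"dz":0,"wx":0,"wy":0,"wz":0,"claw":60}]'
python3 - <<'E'
from h import *
delta([0.632,-0.0045,0.0225],[np.pi,0,-0.045])
g=grab('side');print(lid(g,'green',0.04),lid(g,'blue',0.12))
cv2.imwrite('pics/z5.png',cv2.resize(g['frame'][160:300,160:300],(600,600)))
E
```

```text
clock: 6.55
position: [0.3995, -0.2548, 0.0643]
tool_rot: [3.141, -0.002, -0.065]
force: [-0.4, -0.2, -3.1]
grip_width: 0.0592
finger_force: 44.1
clock: 7.55
position: [0.6314, -0.0034, 0.0628]
tool_rot: [-3.142, 0.0, -0.045]
force: [-0.0, -0.2, -2.7]
grip_width: 0.0596
finger_force: 44.1
clock: 7.8
position: [0.6297, -0.0049, 0.0624]
tool_rot: [3.141, 0.001, -0.045]
force: [-0.3, -1.2, -2.4]
grip_width: 0.0593
finger_force: 44.1
shift cm [ 0.24 -0.05  3.99] turn [ 0.     0.001 -0.   ] t 7.8 width 0.0593
(array([ 0.5768, -2.1477,  0.    ,  0.    ,  0.    ]), np.int32(1)) (array([ 0.5963, -0.0084,  0.044 ,  0.0253,  1.5423]), np.int32(112))
```

View pics/z5.png

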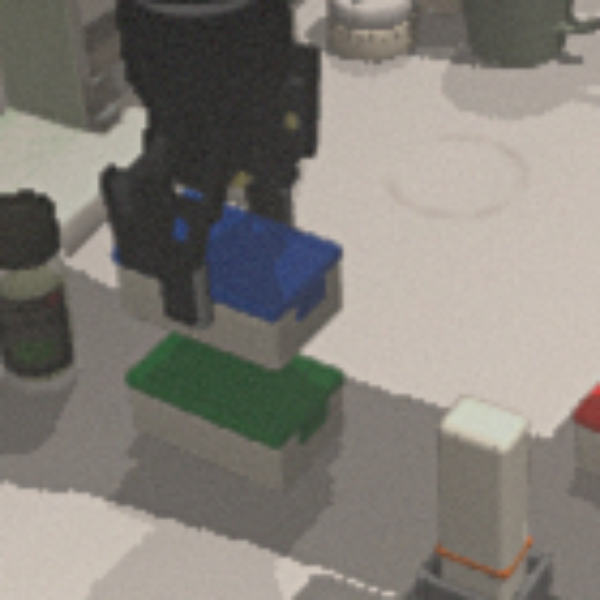

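Run:
```python
from h import *
g=grab('side')
q=lambda a,b,z: atz(g,160+a*140/600,160+b*140/600,z)[:2].round(4)
print('near',q(280,365,.08),q(278,445,.04));print('right',q(342,248,.12),q(343,377,.04));print('left',q(115,258,.12),q(128,378,.04))
delta([0.632,-0.0045,0.0225],[np.pi,0,-0.045])
```

```text
near [0.5863 0.0181] [0.5829 0.0303]
right [ 0.5782 -0.0294] [ 0.5799 -0.026 ]
left [0.67   0.0258] [0.6755 0.0231]
shift cm [ 0.23 -0.1   4.02] turn [ 0.     0.001 -0.001] t 7.9 width 0.0594
```

Blue lines up with green within a few mm and needs about +3 mm in x. Lowering.

```bash
python3 -m handwheel '[{"dx":0.25,"dy":0,"dz":1,"wx":0,"wy":0,"wz":0,"claw":60},{"dx":0,"dy":0,"dz":1,"wx":0,"wy":0,"wz":0,"claw":60},{"dx":0,"dy":0,"dz":0.8,"wx":0,"wy":0,"wz":0,"claw":60},{"dx":0,"dy":0,"dz":0.5,"wx":0,"wy":0,"wz":0,"claw":60},{"dx":0,"dy":0,"dz":0.3,"wx":0,"wy":0,"wz":0,"claw":60},{"dx":0,"dy":0,"dz":0.2,"wx":0,"wy":0,"wz":0,"claw":60},{"dx":0,"dy":0,"dz":0,"wx":0,"wy":0,"wz":0,"claw":60},{"dx":0,"dy":0,"dz":0,"wx":0,"wy":0,"wz":0,"claw":60}]'
python3 - <<'E'
from h import *
delta([0.632,-0.0045,0.0225],[np.pi,0,-0.045]);print(monitor.observe()['force'])
g=grab('side')
cv2.imwrite('pics/z6.png',cv2.resize(g['frame'][180:290,160:270],(600,600)))
E
```

```text
clock: 8.9
position: [0.633, -0.0045, 0.0247]
tool_rot: [-3.142, -0.0, -0.045]
force: [-0.6, -0.3, -2.2]
grip_width: 0.0597
finger_force: 44.1
shift cm [-0.1   0.    0.22] turn [-0. -0. -0.] t 8.9 width 0.0597
[-0.6316524  -0.26345033 -2.24800338]
```

View pics/z6.png

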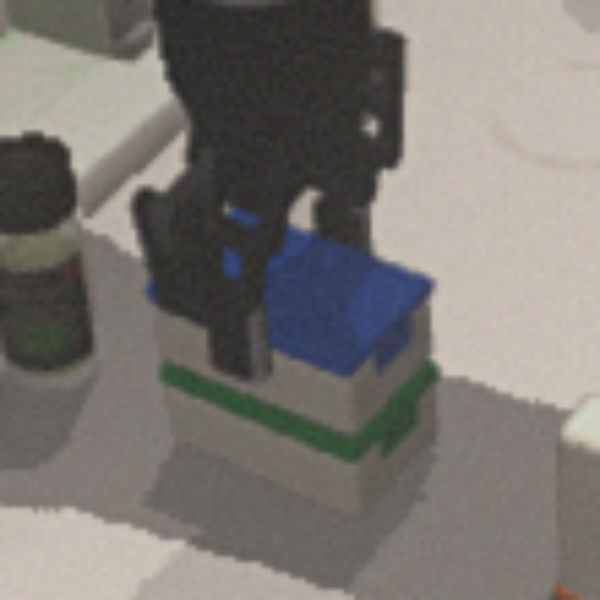

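The gap is nearly closed. I'll compare the visible +y and -x lid edges numerically, green from the first picture against blue now.

```bash
cat >> h.py <<'E'
def edges(f,col,z,im=None,roi=None):
    """lower-envelope edges of the lid in side view -> world lines: y of +y edge and x of -x edge"""
    im=(f['frame'] if im is None else im).astype(int); i={'blue':0,'green':1,'red':2}[col]
    o=[k for k in range(3) if k!=i]; m=(im[...,i]-np.maximum(im[...,o[0]],im[...,o[1]])>0.3*im[...,i])&(im[...,i]>40)
    if roi: mm=np.zeros_like(m); mm[roi[1]:roi[3],roi[0]:roi[2]]=1; m&=mm.astype(bool)
    n,l,st,_=cv2.connectedComponentsWithStats(m.astype(np.uint8)); m=np.isin(l,[k for k in range(1,n) if st[k,4]>15])
    us=np.where(m.any(0))[0]; lo=np.array([np.where(m[:,u])[0].max()+.5 for u in us])
    k=np.argmax(lo); un=us[k]
    P=np.array([atz(f,u,v,z)[:2] for u,v in zip(us,lo)])
    return us,lo,P,un
E
python3 - <<'E'
from h import *
g=grab('side'); im0=cv2.imread('pics/s0.png')
for nm,col,z,im,roi in (('green0','green',.04,im0,(180,225,250,280)),('greennow','green',.04,None,(180,225,250,280)),('blue','blue',.082,None,(180,205,250,260))):
    us,lo,P,un=edges(g,col,z,im,roi)
    print(nm,un); 
    for u in (190,195,200,205,210,215,220,225,228,232,236,239):
        j=np.where(us==u)[0]
        if len(j): print(u,lo[j[0]],P[j[0]].round(4),end=' | ')
    print()
E
```

```text
green0 224
190 248.5 [0.6746 0.0238] | 195 251.5 [0.6595 0.0269] | 200 253.5 [0.6465 0.0273] | 205 255.5 [0.6336 0.0277] | 210 256.5 [0.6225 0.0255] | 215 259.5 [0.6081 0.0285] | 220 261.5 [0.5956 0.0289] | 225 262.5 [0.5848 0.0268] | 228 260.5 [0.5824 0.0189] | 232 256.5 [0.5813 0.0048] | 236 252.5 [ 0.5802 -0.0097] | 239 248.5 [ 0.581  -0.0235] | 
greennow 223
190 248.5 [0.6746 0.0238] | 195 251.5 [0.6595 0.0269] | 200 253.5 [0.6465 0.0273] | 205 255.5 [0.6336 0.0277] | 210 257.5 [0.6208 0.0281] | 215 259.5 [0.6081 0.0285] | 220 262.5 [0.594  0.0315] | 
blue 222
210 243.5 [0.6154 0.0296] | 215 245.5 [0.603  0.0302] | 220 247.5 [0.5908 0.0308] | 225 246.5 [0.5834 0.0237] | 228 242.5 [0.5845 0.0106] | 232 239.5 [ 0.5821 -0.0011] | 236 234.5 [ 0.583  -0.0185] |
```

Blue is only about 2 mm off in x and y. Correcting half of that, lowering the last 2 mm and releasing.

```bash
python3 -m handwheel '[{"dx":-0.15,"dy":0.15,"dz":0,"wx":0,"wy":0,"wz":0,"claw":60},{"dx":0,"dy":0,"dz":0.1,"wx":0,"wy":0,"wz":0,"claw":60},{"dx":0,"dy":0,"dz":0.1,"wx":0,"wy":0,"wz":0,"claw":60},{"dx":0,"dy":0,"dz":0.05,"wx":0,"wy":0,"wz":0,"claw":60},{"dx":0,"dy":0,"dz":0,"wx":0,"wy":0,"wz":0,"claw":60},{"dx":0,"dy":0,"dz":0,"wx":0,"wy":0,"wz":0,"claw":60}]'
python3 -c "
from h import *
s=monitor.observe();print(s['force'],s['position'])
g=grab('side')
us,lo,P,un=edges(g,'blue',.08,None,(180,205,250,260));print(P[(us>205)].round(4)[::4])"
```

```text
clock: 9.75
position: [0.6313, -0.006, 0.0225]
tool_rot: [-3.142, -0.0, -0.045]
force: [-4.6, 0.0, 8.8]
grip_width: 0.0596
finger_force: 45.4
[-4.60662265e+00  3.84461468e-03  8.82583162e+00] [ 0.63133918 -0.00601427  0.02251959]
[[ 0.6256  0.0147]
 [ 0.6079  0.0267]
 [ 0.5973  0.0282]
 [ 0.5869  0.0297]
 [ 0.5829  0.0209]
 [ 0.5806  0.0095]
 [ 0.5814 -0.0076]
 [ 0.5806 -0.0224]]
```

Firm contact at 9 N, aligned. Releasing and rising.

```bash
python3 -m handwheel '[{"dx":0,"dy":0,"dz":-0.1,"wx":0,"wy":0,"wz":0,"claw":60},{"dx":0,"dy":0,"dz":0,"wx":0,"wy":0,"wz":0,"claw":100},{"dx":0,"dy":0,"dz":0,"wx":0,"wy":0,"wz":0,"claw":100},{"dx":0,"dy":0,"dz":0,"wx":0,"wy":0,"wz":0,"claw":100},{"dx":0,"dy":0,"dz":0,"wx":0,"wy":0,"wz":0,"claw":100}]'
python3 -m handwheel '[{"dx":0,"dy":0,"dz":-1,"wx":0,"wy":0,"wz":0,"claw":100},{"dx":0,"dy":0,"dz":-3,"wx":0,"wy":0,"wz":0,"claw":100},{"dx":0,"dy":0,"dz":-3,"wx":0,"wy":0,"wz":0,"claw":100},{"dx":0,"dy":0,"dz":-3,"wx":0,"wy":0,"wz":0,"claw":100},{"dx":0,"dy":0,"dz":0,"wx":0,"wy":0,"wz":0,"claw":100},{"dx":0,"dy":0,"dz":0,"wx":0,"wy":0,"wz":0,"claw":100}]'
python3 - <<'E'
from h import *
g=grab('side');print(lid(g,'blue',.08),lid(g,'red',.04))
us,lo,P,un=edges(g,'blue',.08,None,(180,205,250,260));print(P.round(4)[::5])
delta([0.418,-0.078,0.12],[np.pi,0,-0.113])
E
```

```text
clock: 10.42
position: [0.6313, -0.006, 0.023]
tool_rot: [-3.142, 0.0, -0.045]
force: [0.1, 0.1, -1.0]
grip_width: 0.0856
finger_force: 0.0
clock: 11.18
position: [0.6311, -0.006, 0.123]
tool_rot: [-3.142, 0.0, -0.045]
force: [0.4, -0.7, 0.4]
grip_width: 0.0853
finger_force: 0.0
(array([ 0.6297, -0.004 ,  0.0906,  0.0578, -0.0465]), np.int32(478)) (array([ 0.4146, -0.0766,  0.1017,  0.0639, -0.1129]), np.int32(973))
[[ 0.6736  0.0246]
 [ 0.6606  0.0252]
 [ 0.6476  0.0258]
 [ 0.6349  0.0264]
 [ 0.6222  0.027 ]
 [ 0.6097  0.0276]
 [ 0.5973  0.0282]
 [ 0.5851  0.0288]
 [ 0.5826  0.0139]
 [ 0.5816 -0.004 ]
 [ 0.5806 -0.0224]]
shift cm [-20.95   8.16   0.28] turn [0.    0.001 0.068] t 11.22 width 0.0855
```

Blue sits squarely on green. Now to red.

```bash
python3 -m handwheel '[{"dx":-2.7,"dy":1,"dz":0,"wx":0,"wy":0,"wz":0,"claw":100},{"dx":-2.7,"dy":1,"dz":0,"wx":0,"wy":0,"wz":0,"claw":100},{"dx":-2.7,"dy":1,"dz":0,"wx":0,"wy":0,"wz":0,"claw":100},{"dx":-2.7,"dy":1,"dz":0,"wx":0,"wy":0,"wz":0,"claw":100},{"dx":-2.6,"dy":1,"dz":0,"wx":0,"wy":0,"wz":0,"claw":100},{"dx":-2.6,"dy":1,"dz":0,"wx":0,"wy":0,"wz":0,"claw":100},{"dx":-2.5,"dy":1.1,"dz":0,"wx":0,"wy":0,"wz":0,"claw":100},{"dx":-2.5,"dy":1.1,"dz":0,"wx":0,"wy":0,"wz":0.07,"claw":100}]'
python3 -m handwheel '[{"dx":0,"dy":0,"dz":3,"wx":0,"wy":0,"wz":0,"claw":100},{"dx":0,"dy":0,"dz":3,"wx":0,"wy":0,"wz":0,"claw":100},{"dx":0,"dy":0,"dz":0,"wx":0,"wy":0,"wz":0,"claw":100},{"dx":0,"dy":0,"dz":0,"wx":0,"wy":0,"wz":0,"claw":100}]'
python3 -c "
from h import *
delta([0.418,-0.078,-0.0175],[np.pi,0,-0.113])"
```

```text
clock: 12.22
position: [0.4166, -0.0787, 0.1225]
tool_rot: [-3.142, 0.001, -0.116]
force: [-0.0, -0.5, 0.1]
grip_width: 0.0854
finger_force: 0.0
clock: 12.72
position: [0.4179, -0.0784, 0.0635]
tool_rot: [3.142, 0.0, -0.115]
force: [0.7, -0.4, 1.1]
grip_width: 0.085
finger_force: 0.0
shift cm [ 0.01 -0.04  8.1 ] turn [ 0.     0.    -0.002] t 12.72 width 0.085
```

```bash
python3 -m handwheel '[{"dx":0,"dy":0,"dz":2,"wx":0,"wy":0,"wz":0,"claw":100},{"dx":0,"dy":0,"dz":2,"wx":0,"wy":0,"wz":0,"claw":100},{"dx":0,"dy":0,"dz":1.5,"wx":0,"wy":0,"wz":0,"claw":100},{"dx":0,"dy":0,"dz":1.3,"wx":0,"wy":0,"wz":0,"claw":100},{"dx":0,"dy":0,"dz":1.3,"wx":0,"wy":0,"wz":0,"claw":100},{"dx":0,"dy":0,"dz":0,"wx":0,"wy":0,"wz":0,"claw":100}]'
python3 -m handwheel '[{"dx":0,"dy":0,"dz":0,"wx":0,"wy":0,"wz":0,"claw":60},{"dx":0,"dy":0,"dz":0,"wx":0,"wy":0,"wz":0,"claw":60},{"dx":0,"dy":0,"dz":0,"wx":0,"wy":0,"wz":0,"claw":60},{"dx":0,"dy":0,"dz":0,"wx":0,"wy":0,"wz":0,"claw":60},{"dx":0,"dy":0,"dz":0,"wx":0,"wy":0,"wz":0,"claw":60},{"dx":0,"dy":0,"dz":0,"wx":0,"wy":0,"wz":0,"claw":60}]' 40
```

```text
clock: 13.48
position: [0.4175, -0.0783, -0.0185]
tool_rot: [3.142, 0.001, -0.115]
force: [0.0, 0.1, 0.1]
grip_width: 0.0855
finger_force: 0.0
clock: 14.22
position: [0.4181, -0.0784, -0.0174]
tool_rot: [-3.142, -0.001, -0.115]
force: [-1.0, -0.2, 5.9]
grip_width: 0.0592
finger_force: 42.3
```

```bash
python3 -m handwheel '[{"dx":0,"dy":0,"dz":-1.5,"wx":0,"wy":0,"wz":0,"claw":60},{"dx":0,"dy":0,"dz":-2.5,"wx":0,"wy":0,"wz":0,"claw":60},{"dx":0,"dy":0,"dz":-2.5,"wx":0,"wy":0,"wz":0,"claw":60},{"dx":0,"dy":0,"dz":-2.5,"wx":0,"wy":0,"wz":0,"claw":60},{"dx":0,"dy":0,"dz":-2.5,"wx":0,"wy":0,"wz":0,"claw":60},{"dx":0,"dy":0,"dz":-1.5,"wx":0,"wy":0,"wz":0,"claw":60},{"dx":0,"dy":0,"dz":0,"wx":0,"wy":0,"wz":0,"claw":60}]'
python3 -m handwheel '[{"dx":2.5,"dy":-1.2,"dz":0,"wx":0,"wy":0,"wz":0,"claw":60},{"dx":2.5,"dy":-1.2,"dz":0,"wx":0,"wy":0,"wz":0,"claw":60},{"dx":2.5,"dy":-1.2,"dz":0,"wx":0,"wy":0,"wz":0,"claw":60},{"dx":2.5,"dy":-1.2,"dz":0,"wx":0,"wy":0,"wz":0,"claw":60},{"dx":2.5,"dy":-1.2,"dz":0,"wx":0,"wy":0,"wz":0,"claw":60},{"dx":2.5,"dy":-1.2,"dz":0,"wx":0,"wy":0,"wz":0,"claw":60},{"dx":2.5,"dy":-1.2,"dz":0,"wx":0,"wy":0,"wz":-0.07,"claw":60},{"dx":2.5,"dy":-1.2,"dz":0,"wx":0,"wy":0,"wz":0,"claw":60}]'
python3 -m handwheel '[{"dx":0,"dy":0,"dz":0,"wx":0,"wy":0,"wz":0,"claw":60},{"dx":0,"dy":0,"dz":0,"wx":0,"wy":0,"wz":0,"claw":60}]'
python3 -c "
from h import *
delta([0.631,-0.0055,0.0645],[np.pi,0,-0.045])"
```

```text
clock: 15.1
position: [0.4184, -0.0785, 0.1136]
tool_rot: [-3.141, -0.003, -0.115]
force: [-0.6, -0.2, -2.0]
grip_width: 0.0589
finger_force: 44.8
clock: 16.1
position: [0.6271, -0.0041, 0.1113]
tool_rot: [3.142, 0.001, -0.044]
force: [0.0, -0.4, -1.8]
grip_width: 0.0592
finger_force: 44.7
clock: 16.35
position: [0.6259, -0.0046, 0.1114]
tool_rot: [3.141, 0.001, -0.045]
force: [-0.2, 0.2, -2.0]
grip_width: 0.0593
finger_force: 44.7
shift cm [0.52 0.07 4.69] turn [ 0.     0.001 -0.   ] t 16.35 width 0.0593
```

```bash
python3 -m handwheel '[{"dx":0.5,"dy":0.1,"dz":1,"wx":0,"wy":0,"wz":0,"claw":60},{"dx":0,"dy":0,"dz":1,"wx":0,"wy":0,"wz":0,"claw":60},{"dx":0,"dy":0,"dz":1,"wx":0,"wy":0,"wz":0,"claw":60},{"dx":0,"dy":0,"dz":0.8,"wx":0,"wy":0,"wz":0,"claw":60},{"dx":0,"dy":0,"dz":0.5,"wx":0,"wy":0,"wz":0,"claw":60},{"dx":0,"dy":0,"dz":0.2,"wx":0,"wy":0,"wz":0,"claw":60},{"dx":0,"dy":0,"dz":0,"wx":0,"wy":0,"wz":0,"claw":60},{"dx":0,"dy":0,"dz":0,"wx":0,"wy":0,"wz":0,"claw":60}]'
python3 -c "
from h import *
delta([0.631,-0.0055,0.0625],[np.pi,0,-0.045]);g=grab('side')
us,lo,P,un=edges(g,'red',.122,None,(180,175,255,240));print(P[us>205].round(4)[::3],un)"
```

```text
clock: 17.35
position: [0.6319, -0.0055, 0.0673]
tool_rot: [-3.142, -0.0, -0.045]
force: [0.3, 0.1, -1.7]
grip_width: 0.0589
finger_force: 44.7
shift cm [-0.09  0.01  0.48] turn [-0. -0. -0.] t 17.35 width 0.0589
[[ 6.333e-01  7.500e-03]
 [ 6.118e-01  2.890e-02]
 [ 6.048e-01  2.890e-02]
 [ 5.978e-01  2.880e-02]
 [ 5.909e-01  2.880e-02]
 [ 5.840e-01  2.870e-02]
 [ 5.837e-01  1.820e-02]
 [ 5.752e-01  2.080e-02]
 [ 5.732e-01  1.290e-02]
 [ 5.745e-01 -5.000e-04]
 [ 5.825e-01 -2.560e-02]] 221
```

Aligned within about 2 mm. Lowering the last 5 mm.

```bash
python3 -m handwheel '[{"dx":-0.1,"dy":0,"dz":0.2,"wx":0,"wy":0,"wz":0,"claw":60},{"dx":0,"dy":0,"dz":0.1,"wx":0,"wy":0,"wz":0,"claw":60},{"dx":0,"dy":0,"dz":0.1,"wx":0,"wy":0,"wz":0,"claw":60},{"dx":0,"dy":0,"dz":0.1,"wx":0,"wy":0,"wz":0,"claw":60},{"dx":0,"dy":0,"dz":0,"wx":0,"wy":0,"wz":0,"claw":60},{"dx":0,"dy":0,"dz":0,"wx":0,"wy":0,"wz":0,"claw":60}]'
python3 -c "
from h import *
print(monitor.observe()['force']);g=grab('side')
us,lo,P,un=edges(g,'red',.12,None,(180,175,255,240));print(P[us>205].round(4)[::3],un)"
```

```text
clock: 18.15
position: [0.6308, -0.0054, 0.0626]
tool_rot: [-3.142, -0.0, -0.045]
force: [-5.3, -0.3, 9.7]
grip_width: 0.0594
finger_force: 46.1
[-5.29326339 -0.28730302  9.65303842]
[[ 0.633   0.0082]
 [ 0.6116  0.0296]
 [ 0.6029  0.0321]
 [ 0.5959  0.032 ]
 [ 0.589   0.032 ]
 [ 0.5822  0.0319]
 [ 0.5802  0.0241]
 [ 0.575   0.0214]
 [ 0.5714  0.0162]
 [ 0.5709  0.0055]
 [ 0.5788 -0.0193]] 221
```

Contact. Releasing, rising, then checking.

```bash
python3 -m handwheel '[{"dx":0,"dy":0,"dz":-0.1,"wx":0,"wy":0,"wz":0,"claw":60},{"dx":0,"dy":0,"dz":0,"wx":0,"wy":0,"wz":0,"claw":100},{"dx":0,"dy":0,"dz":0,"wx":0,"wy":0,"wz":0,"claw":100},{"dx":0,"dy":0,"dz":0,"wx":0,"wy":0,"wz":0,"claw":100},{"dx":0,"dy":0,"dz":0,"wx":0,"wy":0,"wz":0,"claw":100}]'
python3 -m handwheel '[{"dx":0,"dy":0,"dz":-1,"wx":0,"wy":0,"wz":0,"claw":100},{"dx":0,"dy":0,"dz":-3,"wx":0,"wy":0,"wz":0,"claw":100},{"dx":0,"dy":0,"dz":-3,"wx":0,"wy":0,"wz":0,"claw":100},{"dx":0,"dy":0,"dz":-3,"wx":0,"wy":0,"wz":0,"claw":100},{"dx":0,"dy":0,"dz":0,"wx":0,"wy":0,"wz":0,"claw":100},{"dx":0,"dy":0,"dz":0,"wx":0,"wy":0,"wz":0,"claw":100}]'
python3 - <<'E'
from h import *
g=grab('side','s9.png');print(lid(g,'red',.12))
t=grab('top');print(lid(t,'red',.12))
us,lo,P,un=edges(g,'red',.12,None,(180,175,255,240));print(P.round(4)[::5])
delta([0.450,0.072,0.161],[np.pi,0,0])
E
```

```text
clock: 18.82
position: [0.6308, -0.0054, 0.063]
tool_rot: [-3.142, -0.0, -0.045]
force: [0.1, -0.3, 0.5]
grip_width: 0.0853
finger_force: 0.0
clock: 19.58
position: [0.6306, -0.0054, 0.163]
tool_rot: [-3.142, 0.0, -0.045]
force: [1.7, 0.0, -0.2]
grip_width: 0.0855
finger_force: 0.0
(array([ 0.3662, -0.4257,  0.2262,  0.1467, -0.001 ]), np.int32(1025))
(array([ 0.3996, -0.5882,  0.2421,  0.1109,  0.0013]), np.int32(2785))
[[ 0.6709  0.0274]
 [ 0.658   0.0282]
 [ 0.6453  0.029 ]
 [ 0.6328  0.0297]
 [ 0.6204  0.0305]
 [ 0.6081  0.0313]
 [ 0.5959  0.032 ]
 [ 0.5839  0.0328]
 [ 0.5801  0.0206]
 [ 0.5714  0.0162]
 [ 0.579  -0.0155]]
shift cm [-18.37  -6.92   0.16] turn [ 0.     0.001 -0.045] t 19.68 width 0.0853
```

Red is on blue, about 3 mm off. Going above the thermometer.

```bash
python3 -m handwheel '[{"dx":-2.3,"dy":-0.9,"dz":-0.2,"wx":0,"wy":0,"wz":0,"claw":100},{"dx":-2.3,"dy":-0.9,"dz":0,"wx":0,"wy":0,"wz":0,"claw":100},{"dx":-2.3,"dy":-0.9,"dz":0,"wx":0,"wy":0,"wz":0,"claw":100},{"dx":-2.3,"dy":-0.9,"dz":0,"wx":0,"wy":0,"wz":0,"claw":100},{"dx":-2.3,"dy":-0.9,"dz":0,"wx":0,"wy":0,"wz":0,"claw":100},{"dx":-2.3,"dy":-0.9,"dz":0,"wx":0,"wy":0,"wz":0,"claw":100},{"dx":-2.3,"dy":-0.8,"dz":0,"wx":0,"wy":0,"wz":0,"claw":100},{"dx":-2.3,"dy":-0.7,"dz":0,"wx":0,"wy":0,"wz":-0.045,"claw":100}]'
python3 -m handwheel '[{"dx":0,"dy":0,"dz":1.5,"wx":0,"wy":0,"wz":0,"claw":100},{"dx":0,"dy":0,"dz":1.5,"wx":0,"wy":0,"wz":0,"claw":100},{"dx":0,"dy":0,"dz":0,"wx":0,"wy":0,"wz":0,"claw":100},{"dx":0,"dy":0,"dz":0,"wx":0,"wy":0,"wz":0,"claw":100}]'
python3 - <<'E'
from h import *
delta([0.450,0.0725,0.066],[np.pi,0,0]);print(list(monitor.observe()['qpos'].round(4)),list(monitor.observe()['position'].round(4)))
g=grab('side');t=grab('top')
o=np.zeros((600,800,3),np.uint8);o[:,:480]=cv2.resize(g['frame'][180:330,210:330],(480,600));o[:480,480:]=cv2.resize(t['frame'][210:300,170:230],(320,480));cv2.imwrite('pics/z7.png',o)
E
```

```text
clock: 20.68
position: [0.449, 0.0721, 0.1645]
tool_rot: [3.141, 0.001, 0.001]
force: [0.3, 0.9, 0.4]
grip_width: 0.0855
finger_force: 0.0
clock: 21.18
position: [0.4502, 0.0718, 0.1352]
tool_rot: [3.142, 0.0, -0.0]
force: [-0.2, -0.5, 0.4]
grip_width: 0.0857
finger_force: 0.0
shift cm [-0.01 -0.07  6.92] turn [ 0.  0. -0.] t 21.18 width 0.0857
[np.float64(-0.2549), np.float64(0.3546), np.float64(-0.0415), np.float64(2.0943), np.float64(0.0226), np.float64(0.6933), np.float64(-1.8823)] [np.float64(0.4502), np.float64(0.0718), np.float64(0.1352)]
```

View pics/z7.png

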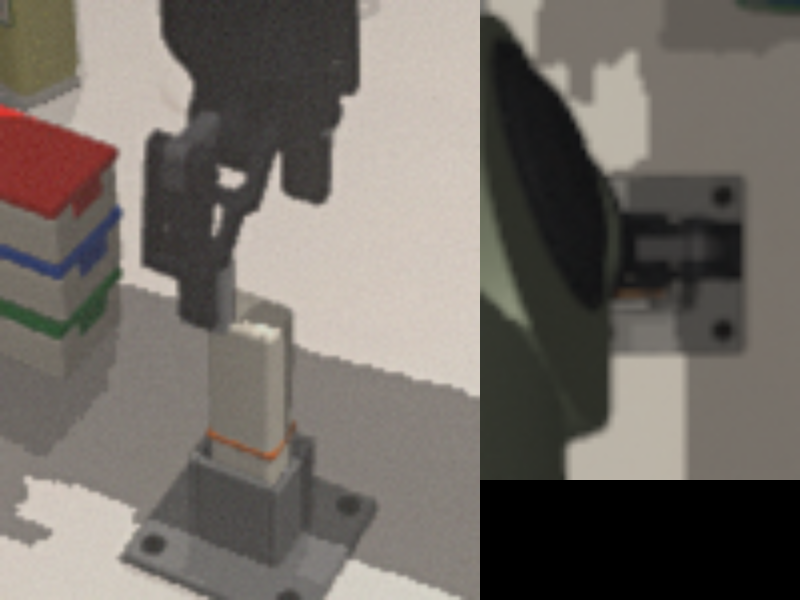

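The column of boxes stands neatly and the fingers straddle the thermometer (top at side about (271,262)). Checking fingertip height from the pixels, then descending part-way.

```bash
python3 - <<'E'
from h import *
g=grab('side')
def solve(px,y):
    c,d=ray(g,*px); return (c+d*(y-c[1])/d[1]).round(4)
print(solve((261.5,261.5),.114),solve((261.5,261.5),.122),solve((286.8,230.5),.0293),solve((286.8,230.5),.0213))
E
python3 -m handwheel '[{"dx":0,"dy":0,"dz":1.5,"wx":0,"wy":0,"wz":0,"claw":100},{"dx":0,"dy":-0.1,"dz":1.5,"wx":0,"wy":0,"wz":0,"claw":100},{"dx":0,"dy":0,"dz":1.5,"wx":0,"wy":0,"wz":0,"claw":100},{"dx":0,"dy":0,"dz":1,"wx":0,"wy":0,"wz":0,"claw":100},{"dx":0,"dy":0,"dz":0,"wx":0,"wy":0,"wz":0,"claw":100}]'
```

```text
[0.4497 0.114  0.174 ] [0.4453 0.122  0.1827] [0.4446 0.0293 0.1792] [0.4483 0.0213 0.172 ]
clock: 21.95
position: [0.4499, 0.0728, 0.0798]
tool_rot: [3.141, 0.001, -0.0]
force: [0.7, 0.7, 0.2]
grip_width: 0.0854
finger_force: 0.0
```

```bash
python3 -m handwheel '[{"dx":0,"dy":0,"dz":0.8,"wx":0,"wy":0,"wz":0,"claw":100},{"dx":0,"dy":0,"dz":0.7,"wx":0,"wy":0,"wz":0,"claw":100},{"dx":0,"dy":0,"dz":0,"wx":0,"wy":0,"wz":0,"claw":100}]'
python3 -m handwheel '[{"dx":0,"dy":0,"dz":0,"wx":0,"wy":0,"wz":0,"claw":20},{"dx":0,"dy":0,"dz":0,"wx":0,"wy":0,"wz":0,"claw":20},{"dx":0,"dy":0,"dz":0,"wx":0,"wy":0,"wz":0,"claw":20},{"dx":0,"dy":0,"dz":0,"wx":0,"wy":0,"wz":0,"claw":20},{"dx":0,"dy":0,"dz":0,"wx":0,"wy":0,"wz":0,"claw":20},{"dx":0,"dy":0,"dz":0,"wx":0,"wy":0,"wz":0,"claw":20},{"dx":0,"dy":0,"dz":0,"wx":0,"wy":0,"wz":0,"claw":20},{"dx":0,"dy":0,"dz":0,"wx":0,"wy":0,"wz":0,"claw":20}]' 60
python3 -c "
from h import *
s=monitor.observe();print(s['force'],s['moment'])"
```

```text
clock: 22.32
position: [0.4498, 0.0728, 0.0646]
tool_rot: [3.141, 0.001, -0.0]
force: [0.3, 1.0, -0.0]
grip_width: 0.085
finger_force: 0.0
clock: 23.32
position: [0.4502, 0.0729, 0.0652]
tool_rot: [-3.141, -0.0, -0.0]
force: [-0.9, 0.6, 4.6]
grip_width: 0.0235
finger_force: 58.7
[-0.9206967   0.56919557  4.60522644] [-0.00393271  0.1979379   0.01032834]
```

Gripped at 23.5 mm. Drawing it straight up.

```bash
python3 -m handwheel '[{"dx":0,"dy":0,"dz":-1,"wx":0,"wy":0,"wz":0,"claw":20},{"dx":0,"dy":0,"dz":-2,"wx":0,"wy":0,"wz":0,"claw":20},{"dx":0,"dy":0,"dz":-2,"wx":0,"wy":0,"wz":0,"claw":20},{"dx":0,"dy":0,"dz":-2,"wx":0,"wy":0,"wz":0,"claw":20},{"dx":0,"dy":0,"dz":-2,"wx":0,"wy":0,"wz":0,"claw":20},{"dx":0,"dy":0,"dz":-2,"wx":0,"wy":0,"wz":0,"claw":20},{"dx":0,"dy":0,"dz":-2,"wx":0,"wy":0,"wz":0,"claw":20},{"dx":0,"dy":0,"dz":-1,"wx":0,"wy":0,"wz":0,"claw":20}]'
python3 -m handwheel '[{"dx":0,"dy":0,"dz":0,"wx":0,"wy":0.1,"wz":0,"claw":20},{"dx":0,"dy":0,"dz":0,"wx":0,"wy":0.1,"wz":0,"claw":20},{"dx":0,"dy":0,"dz":0,"wx":0,"wy":0,"wz":0,"claw":20},{"dx":0,"dy":0,"dz":0,"wx":0,"wy":0,"wz":0,"claw":20}]'
python3 - <<'E'
from h import *
s=monitor.observe();print(list(map(float,s['qpos'].round(4))),s['position'].round(4),s['tool_rot'].round(3))
g=grab('side')
for m in optics.masks_of('thermometer_center','side')[:2]: print(m['p'],m['rect'],np.argwhere(m['region']).mean(0)[::-1])
E
```

```text
clock: 24.32
position: [0.4503, 0.0729, 0.2063]
tool_rot: [-3.141, -0.001, -0.0]
force: [-0.3, -0.0, -1.7]
grip_width: 0.0235
finger_force: 58.8
clock: 24.82
position: [0.4504, 0.073, 0.2052]
tool_rot: [-3.142, -0.199, -0.0]
force: [-0.2, -0.1, -0.9]
grip_width: 0.0231
finger_force: 58.8
[-0.3136, 0.1448, -0.033, 2.1817, 0.1219, 0.6312, -2.0086] [0.4504 0.073  0.2052] [-3.142 -0.199 -0.   ]
0.77 [258.2, 198.0, 33.8, 63.7] [271.73003375 235.12485939]
```

Drawn clear. Now I'll fit a simple arm model to the poses seen and find a reachable slanted pose.

```bash
cat > ik.py <<'E'
from h import *
import itertools
from scipy.optimize import least_squares
D=[([1.04578873,0.52202675,-0.03631495,1.5999932,0.02120823,1.02114006,-0.1127944],(.27434,-.56115,.20092),(-3.1404,0,.4548)),
([.45914285,.66683161,-.02189978,2.12963571,.04001872,.34548931,-1.23180038],(.39909,-.25457,-.01748),(-3.142,0,-.065)),
([-.2549,.3546,-.0415,2.0943,.0226,.6933,-1.8823],(.4502,.0718,.1352),(3.142,0,0)),
([-0.3136,0.1448,-0.033,2.1817,0.1219,0.6312,-2.0086],(.4504,.073,.2052),(-3.142,-.199,0))]
def fk(q,s,p):
    h,L1,L2,L3,o7=p; z=Ro.from_euler
    A=z('ZYZ',[s[0]*q[0],q[1],s[1]*q[2]]); B=A*z('YZ',[q[3],s[2]*q[4]]); C=B*z('YZ',[q[5],s[3]*q[6]+o7])
    return np.array([0,0,h])+A.apply([0,0,L1])+B.apply([0,0,L2])+C.apply([0,0,L3]),C
def res(p,s):
    r=[]
    for q,x,e in D:
        P,C=fk(q,s,p); r+=list((P-x)*5)+list((Ro.from_euler('xyz',e).inv()*C).as_rotvec())
    return r
best=min((least_squares(res,[.36,.537,.419,.405,o],args=(s,)) for s in itertools.product([1,-1],repeat=4) for o in (0,1.57,3.14,-1.57)),key=lambda r:r.cost)
S=min(itertools.product([1,-1],repeat=4),key=lambda s:least_squares(res,best.x,args=(s,)).cost); p=best.x
E
python3 - <<'E'
from ik import *
print(S,p.round(4),best.cost)
lo=np.array([-2.91,-.3,-1.5,.17,-1.26,.16,-2.52])+.05;hi=np.array([2.91,2.13,1.42,2.43,4.41,1.93,2.52])-.05
lid_=np.array([.630,-.003,.12]);q0=np.clip(D[3][0],lo,hi)
for phi in np.radians([20,0,-20,-40,-60,-90]):
  for tilt in (.6,.7,.8):
    tz=np.array([np.sin(tilt)*np.cos(phi),np.sin(tilt)*np.sin(phi),-np.cos(tilt)])
    T=Ro.from_euler('z',phi)*Ro.from_euler('y',-tilt)*Ro.from_euler('x',np.pi)
    C=lid_-.175*tz; X=C-np.array([0,0,.013])+.001*tz
    r=least_squares(lambda q:np.r_[(fk(q,S,p)[0]-X)*10,(T.inv()*fk(q,S,p)[1]).as_rotvec()*3,(q-q0)*1e-3],q0,bounds=(lo,hi))
    print(round(np.degrees(phi)),tilt,X.round(3),'err',(np.linalg.norm(fk(r.x,S,p)[0]-X)*1000).round(1),r.x.round(2))
E
```

```text
(-1, 1, -1, -1) [0.4443 0.549  0.4033 0.5132 1.5112] 0.02583738072385022
20 0.6 [ 0.538 -0.037  0.251] err 0.7 [ 0.26  0.09 -0.23  2.38 -1.11  0.51  0.16]
20 0.7 [ 0.525 -0.041  0.24 ] err 14.4 [ 0.43  0.15 -0.21  2.38 -1.19  0.63  0.37]
20 0.8 [ 0.513 -0.046  0.228] err 26.4 [ 0.95  0.24  0.21  2.38 -1.21  0.68  0.56]
0 0.6 [ 0.532 -0.003  0.251] err 11.8 [-0.16  0.   -0.17  2.38 -0.03  0.22 -1.59]
0 0.7 [ 0.518 -0.003  0.24 ] err 29.6 [-0.09 -0.   -0.11  2.38 -0.04  0.23 -1.58]
0 0.8 [ 0.505 -0.003  0.228] err 47.4 [-0.12 -0.   -0.15  2.38 -0.06  0.23 -1.55]
-20 0.6 [0.538 0.031 0.251] err 1.2 [-1.62  0.31 -1.42  2.38  0.18  0.22 -2.43]
-20 0.7 [0.525 0.035 0.24 ] err 15.1 [-1.68  0.43 -1.42  2.38  0.09  0.23 -2.46]
-20 0.8 [0.513 0.04  0.228] err 27.4 [-1.74  0.61 -1.41  2.38 -0.05  0.23 -2.47]
-40 0.6 [0.555 0.06  0.251] err 0.0 [-1.58  0.64 -1.4   2.14 -0.25  0.53 -2.47]
-40 0.7 [0.544 0.069 0.24 ] err 0.0 [-1.68  0.79 -1.45  2.21 -0.36  0.46 -2.47]
-40 0.8 [0.534 0.077 0.228] err 2.4 [-1.76  0.95 -1.45  2.27 -0.48  0.41 -2.47]
-60 0.6 [0.581 0.082 0.251] err 15.0 [-1.38  0.9  -1.45  1.84 -0.52  0.92 -2.47]
-60 0.7 [0.574 0.094 0.24 ] err 25.6 [-1.45  0.96 -1.45  1.9  -0.54  0.84 -2.47]
-60 0.8 [0.568 0.105 0.228] err 36.1 [-1.53  1.05 -1.45  1.99 -0.6   0.73 -2.47]
-90 0.6 [0.63  0.095 0.251] err 51.7 [-1.05  0.98 -1.45  1.58 -0.71  1.24 -2.47]
-90 0.7 [0.63  0.109 0.24 ] err 58.9 [-1.1   1.02 -1.45  1.6  -0.7   1.19 -2.47]
-90 0.8 [0.63  0.122 0.228] err 65.7 [-1.16  1.07 -1.45  1.63 -0.7   1.14 -2.47]
```

The spin about the tool axis is free, so I'll refit with offsets and search with that freedom.

```bash
cat > ik2.py <<'E'
from ik import D,Ro,np,least_squares,itertools
from h import *
def fk(q,s,p):
    h,L1,L2,L3,o7,o1,d1,d2,e1=p; z=Ro.from_euler
    A=z('ZYZ',[s[0]*q[0]+o1,q[1],s[1]*q[2]]); B=A*z('YZ',[q[3],s[2]*q[4]]); C=B*z('YZ',[q[5],s[3]*q[6]+o7])
    return np.array([0,0,h])+A.apply([e1,d1,L1])+B.apply([-e1,d2,L2])+C.apply([0,0,L3]),C
def res(p,s):
    r=[]
    for q,x,e in D:
        P,C=fk(q,s,p); r+=list((P-x)*5)+list((Ro.from_euler('xyz',e).inv()*C).as_rotvec())
    return r+list(.02*np.array(p[5:]))
c=[(r.cost,s,r.x) for s in itertools.product([1,-1],repeat=4) for o in (0,1.57,3.14,-1.57) for r in [least_squares(res,[.36,.537,.419,.405,o,0,0,0,0],args=(s,))]]
c.sort(key=lambda t:t[0]); _,S,p=c[0]
E
python3 - <<'E'
from ik2 import *
for k in c[:3]: print(k[0],k[1],k[2].round(3))
lo=np.array([-2.91,-.3,-1.5,.17,-1.26,.16,-2.52])+.1;hi=np.array([2.91,2.13,1.42,2.43,4.41,1.93,2.52])-.1
lid_=np.array([.630,-.003,.12]);q0=np.clip(D[3][0],lo,hi)
for phi in np.radians([30,0,-30,-60,-90,-120]):
  for tilt in (.62,.75):
    tz=np.array([np.sin(tilt)*np.cos(phi),np.sin(tilt)*np.sin(phi),-np.cos(tilt)])
    X=lid_-.175*tz-np.array([0,0,.013])+.001*tz
    r=least_squares(lambda q:np.r_[(fk(q,S,p)[0]-X)*10,(fk(q,S,p)[1].apply([0,0,1])-tz)*3,(q-q0)*1e-2],q0,bounds=(lo,hi))
    P,Q=fk(r.x,S,p)
    print(round(np.degrees(phi)),tilt,X.round(3),'err',(np.linalg.norm(P-X)*1000).round(1),(Q.apply([0,0,1])-tz).round(2),r.x.round(2),Q.as_euler('xyz').round(3))
E
```

```text
2.699631739767925e-06 (-1, -1, -1, -1) [ 3.20e-01  5.30e-01  4.20e-01  3.58e-01  1.57e+00 -1.00e-03 -5.90e-02
  0.00e+00 -0.00e+00]
2.6996317397683262e-06 (-1, -1, -1, -1) [ 3.20e-01  5.30e-01  4.20e-01  3.58e-01  1.57e+00 -1.00e-03 -5.90e-02
  0.00e+00 -0.00e+00]
2.69963173976958e-06 (-1, -1, -1, -1) [ 3.20e-01  5.30e-01  4.20e-01  3.58e-01  1.57e+00 -1.00e-03 -5.90e-02
  0.00e+00 -0.00e+00]
30 0.62 [ 0.542 -0.054  0.249] err 0.0 [-0. -0. -0.] [ 0.18  0.19  0.09  2.18 -1.01  0.53 -2.01] [-2.58   0.278 -1.458]
30 0.75 [ 0.527 -0.062  0.234] err 0.0 [-0.  0. -0.] [ 1.17  0.28 -0.94  2.3  -1.16  0.33 -2.01] [-2.546  0.486 -1.651]
0 0.62 [ 0.529 -0.003  0.249] err 1.4 [-0. -0. -0.] [ 0.88  0.1  -1.12  2.33  0.92  0.26 -2.01] [ 2.758 -0.492  0.706]
0 0.75 [ 0.511 -0.003  0.234] err 29.9 [-0.09  0.   -0.08] [ 0.9   0.11 -1.15  2.33  1.01  0.26 -2.01] [ 2.702 -0.469  0.807]
-30 0.62 [0.542 0.048 0.249] err 0.0 [-0.  0. -0.] [-0.5   0.18 -0.05  2.19  0.96  0.69 -2.01] [ 2.531 -0.114  0.886]
-30 0.75 [0.527 0.056 0.234] err 0.0 [-0. -0. -0.] [-0.56  0.21 -0.13  2.3   1.24  0.77 -2.01] [2.402 0.14  1.199]
-60 0.62 [0.579 0.085 0.249] err 0.0 [ 0.  0. -0.] [-0.64  0.42  0.04  1.83  0.7   1.07 -2.01] [2.522 0.031 0.568]
-60 0.75 [0.571 0.1   0.234] err 0.0 [-0.  0. -0.] [-0.75  0.48  0.04  1.87  0.82  1.12 -2.01] [2.406 0.163 0.701]
-90 0.62 [0.63  0.098 0.249] err 0.0 [ 0.  0. -0.] [-0.61  0.67  0.12  1.39  0.46  1.42 -2.01] [2.533 0.124 0.176]
-90 0.75 [0.63  0.116 0.234] err 0.0 [ 0.  0. -0.] [-0.69  0.76  0.16  1.35  0.51  1.49 -2.01] [2.411 0.189 0.207]
-120 0.62 [0.681 0.085 0.249] err 0.0 [ 0.  0. -0.] [-0.45  0.92  0.14  0.91  0.29  1.79 -2.01] [ 2.567  0.246 -0.164]
-120 0.75 [0.689 0.1   0.234] err 3.4 [ 0.02 -0.   -0.01] [-0.68  1.17  0.83  0.8  -0.15  1.83 -2.01] [ 2.407  0.099 -0.392]
```

The model now fits exactly. A comfortable pose is leaning toward +y (tool roll ≈ 2.37, yaw 0) at TCP ≈ (0.63, 0.12, 0.2325). Moving over upright first, then tilting.

```bash
python3 -m handwheel '[{"dx":0,"dy":0,"dz":-1.5,"wx":0,"wy":-0.1,"wz":0,"claw":20},{"dx":0,"dy":0,"dz":-1.5,"wx":0,"wy":-0.1,"wz":0,"claw":20},{"dx":3,"dy":-2,"dz":0,"wx":0,"wy":0,"wz":0,"claw":20},{"dx":3,"dy":-2,"dz":0,"wx":0,"wy":0,"wz":0,"claw":20},{"dx":3,"dy":-1,"dz":0,"wx":0,"wy":0,"wz":0,"claw":20},{"dx":3,"dy":0,"dz":0,"wx":0,"wy":0,"wz":0,"claw":20},{"dx":3,"dy":0,"dz":0,"wx":0,"wy":0,"wz":0,"claw":20},{"dx":3,"dy":0,"dz":0,"wx":0,"wy":0,"wz":0,"claw":20}]'
python3 -m handwheel '[{"dx":0,"dy":0,"dz":0,"wx":-0.1,"wy":0,"wz":0,"claw":20},{"dx":0,"dy":0,"dz":0,"wx":-0.1,"wy":0,"wz":0,"claw":20},{"dx":0,"dy":0,"dz":0,"wx":-0.1,"wy":0,"wz":0,"claw":20},{"dx":0,"dy":0,"dz":0,"wx":-0.1,"wy":0,"wz":0,"claw":20},{"dx":0,"dy":0,"dz":0,"wx":-0.1,"wy":0,"wz":0,"claw":20},{"dx":0,"dy":0,"dz":0,"wx":-0.1,"wy":0,"wz":0,"claw":20},{"dx":0,"dy":0,"dz":0,"wx":-0.1,"wy":0,"wz":0,"claw":20},{"dx":0,"dy":0,"dz":0,"wx":-0.07,"wy":0,"wz":0,"claw":20}]'
python3 -m handwheel '[{"dx":0,"dy":0,"dz":0,"wx":0,"wy":0,"wz":0,"claw":20},{"dx":0,"dy":0,"dz":0,"wx":0,"wy":0,"wz":0,"claw":20}]'
python3 -c "
from h import *
delta([0.63,0.12,0.2325],[np.pi-.77,0,0])"
```

```text
clock: 25.92
position: [0.6268, 0.1226, 0.234]
tool_rot: [-3.141, 0.001, -0.0]
force: [-0.1, 1.5, -1.9]
grip_width: 0.0235
finger_force: 58.9
clock: 26.92
position: [0.6256, 0.1237, 0.2335]
tool_rot: [2.368, 0.002, 0.0]
force: [0.6, -0.1, -2.0]
grip_width: 0.0231
finger_force: 59.2
clock: 27.18
position: [0.6259, 0.1223, 0.2347]
tool_rot: [2.373, -0.0, -0.001]
force: [-0.2, -1.5, -1.3]
grip_width: 0.0238
finger_force: 59.2
shift cm [0.41 0.01 0.31] turn [-0.001  0.001 -0.001] t 27.18 width 0.0238
```

In place. Measuring the stick (mask and orange band) in both cameras against the two offset hypotheses.

```bash
python3 -m handwheel '[{"dx":0.4,"dy":0,"dz":0,"wx":0,"wy":0,"wz":0,"claw":20},{"dx":0,"dy":0,"dz":0,"wx":0,"wy":0,"wz":0,"claw":20},{"dx":0,"dy":0,"dz":0,"wx":0,"wy":0,"wz":0,"claw":20}]'
python3 - <<'E'
from h import *
s=monitor.observe();R=Ro.from_euler('xyz',s['tool_rot']);tz=R.apply([0,0,1]);T=s['position']
A=T+[0,0,.028]+.0152*tz; B=T-.0128*tz
print(A.round(4),B.round(4))
for c in ('side','top'):
    g=grab(c); h=cv2.cvtColor(g['frame'],cv2.COLOR_BGR2HSV)
    a=np.array(proj(g,A));b=np.array(proj(g,B))
    print(c,'A',a.round(1),'lens',np.round(proj(g,A+.07*tz),1),'B',b.round(1),'lens',np.round(proj(g,B+.07*tz),1))
    m=((h[...,0]>4)&(h[...,0]<18)&(h[...,1]>150)&(h[...,2]>60)); y,x=np.where(m)
    k=(abs(x-a[0])<35)&(abs(y-a[1])<35); print('orange',k.sum(),x[k].mean() if k.any() else 0,y[k].mean() if k.any() else 0)
    for q in optics.masks_of('thermometer_center',c)[:2]: print(round(q['p'],2),q['rect'],np.argwhere(q['region']).mean(0)[::-1].round(1))
    for n in ('red','blue','green'):
        us,lo,P,un=edges(g,n,{'red':.12,'blue':.08,'green':.04}[n],None,(180,170,255,280)) if c=='side' else lid(g,n,.12)[0:1]*1+(0,0,0) 
        if n=='red': print(n,len(us),P.round(4)[::6] if c=='side' else us)
E
```

```text
clock: 27.55
position: [0.6297, 0.1226, 0.2348]
tool_rot: [2.372, -0.0, -0.001]
force: [-0.0, -0.5, -1.8]
grip_width: 0.0233
finger_force: 59.2
[0.6297 0.112  0.2519] [0.6297 0.1315 0.244 ]
side A [166.6 193.2] lens [187.5 202.4] B [159.9 203.1] lens [181.5 211.6]
orange 10 167.9 207.4
0.85 [133.4, 186.7, 53.4, 28.6] [158.9 201.9]
0.61 [241.2, 282.1, 62.8, 54.9] [272.6 310.2]
red 54 [[0.6767 0.0229]
 [0.658  0.0282]
 [0.6436 0.0281]
 [0.6274 0.0306]
 [0.6133 0.0305]
 [0.5994 0.0303]
 [0.5839 0.0328]
 [0.58   0.0171]
 [0.5711 0.0091]]
top A [167.7 180.2] lens [193.1 184.1] B [160.4 181.1] lens [185.9 185. ]
orange 1 165.0 174.0
0.83 [142.9, 171.6, 44.2, 20.1] [170.  182.5]
red 5 [ 0.6306 -0.0061  0.0946  0.0609 -0.0292]Traceback (most recent call last):
  File "<stdin>", line 13, in <module>
  File "h.py", line 21, in lid
    n,l,st,_=cv2.connectedComponentsWithStats(m); k=1+np.argmax(st[1:,4])
                                                      ~~~~~~~~~^^^^^^^^^^
    return _wrapfunc(a, 'argmax', axis=axis, out=out, **kwds)
    return bound(*args, **kwds)
ValueError: attempt to get argmax of an empty sequence
```

Run:
```python
from h import *
from scipy.optimize import least_squares
s=monitor.observe();R=Ro.from_euler('xyz',s['tool_rot']);tz=R.apply([0,0,1]);T=s['position']
A=T+[0,0,.028]+.0152*tz; B=T-.0128*tz
V=np.array([[i*.017,j*.012,k*.07] for i in(-1,1) for j in(-1,1) for k in(-1,1)])
def bb(g,C,hw=V):
    P=np.array([proj(g,C+R.apply(v)) for v in hw]); return np.r_[P.min(0),P.max(0)]
G={}
for c in ('side','top'):
    g=grab(c); q=optics.masks_of('thermometer_center',c)[0]; r=q['rect']; reg=q['region']
    G[c]=(g,np.array([r[0],r[1],r[0]+r[2],r[1]+r[3]]))
    print(c,'meas',G[c][1].round(1),'A',bb(g,A).round(1),'B',bb(g,B).round(1),'red lid',np.round(proj(g,[.63,-.003,.12]),1))
    y,x=np.where(reg); 
    # low-end (lens) band of mask
    for t in np.percentile(x,[2,50,98]): k=abs(x-t)<1.5; print(round(t),y[k].min(),y[k].max())
    im=g['frame'];xs=range(int(r[0]+r[2])-8,int(r[0]+r[2])+10); yy=int(np.median(y[x>x.max()-4])); print([int(im[yy,u].mean()) for u in xs],xs[0],yy)
```

```text
side meas [131.8 185.7 189.9 220.8] A [130.3 172.4 197.4 211.3] B [122.4 182.9 191.6 220.7] red lid [211.3 217.9]
132 187 199
158 193 212
185 205 217
[128, 126, 124, 126, 130, 132, 81, 162, 176, 182, 175, 137, 117, 102, 100, 101, 88, 107] 181 211
top meas [140.7 169.4 189.6 193.9] A [136.8 167.4 195.8 191.7] B [129.4 168.5 188.5 192.5] red lid [224.4 189.6]
145 172 186
169 175 189
186 179 189
[149, 149, 149, 149, 117, 57, 71, 138, 166, 165, 166, 166, 166, 166, 166, 166, 166, 166] 181 184
```

The tool-axis offset hypothesis matches both views: the stick's centre is at (0.630, 0.1315, 0.244), its axis 10 mm off the lid's middle and the lens 113 mm away. A small correction follows: +1 cm in tool y, +1 cm in z.

```bash
python3 -m handwheel '[{"dx":0,"dy":0.3,"dz":0.3,"wx":0,"wy":0,"wz":0,"claw":20},{"dx":0,"dy":0.4,"dz":0.4,"wx":0,"wy":0,"wz":0,"claw":20},{"dx":0,"dy":0.3,"dz":0.3,"wx":0,"wy":0,"wz":0,"claw":20},{"dx":0,"dy":0,"dz":0,"wx":0,"wy":0,"wz":0,"claw":20},{"dx":0,"dy":0,"dz":0,"wx":0,"wy":0,"wz":0,"claw":20},{"dx":0,"dy":0,"dz":0,"wx":0,"wy":0,"wz":0,"claw":20},{"dx":0,"dy":0,"dz":0,"wx":0,"wy":0,"wz":0,"claw":20},{"dx":0,"dy":0,"dz":0,"wx":0,"wy":0,"wz":0,"claw":20}]'
python3 - <<'E'
from h import *
s=monitor.observe();R=Ro.from_euler('xyz',s['tool_rot']);tz=R.apply([0,0,1]);C=s['position']-.0128*tz
V=np.array([[i*.017,j*.012,k*.07] for i in(-1,1) for j in(-1,1) for k in(-1,1)])
print('lid in tool axes',R.inv().apply(np.array([.630,-.003,.12])-C).round(4),C.round(3))
for c in ('side','top'):
    g=grab(c);q=optics.masks_of('thermometer_center',c)[0]['rect'];P=np.array([proj(g,C+R.apply(v)) for v in V])
    print(c,np.round([q[0],q[1],q[0]+q[2],q[1]+q[3]],1),np.r_[P.min(0),P.max(0)].round(1))
    print([lid(g,'red',.12)[0]])
print(np.abs(monitor.observe()['qd']).max())
E
```

```text
clock: 28.95
position: [0.6296, 0.1087, 0.2344]
tool_rot: [2.372, 0.0, -0.0]
force: [-0.4, -0.6, -0.5]
grip_width: 0.0236
finger_force: 59.2
lid in tool axes [0.0004 0.0006 0.1727] [0.63  0.118 0.244]
side [141.  182.1 199.  215.6] [128.9 178.6 196.2 216.5]
[array([ 0.3655, -0.423 ,  0.2257,  0.152 , -0.001 ])]
top [136.9 171.2 191.7 192.6] [135.7 168.4 194.3 192.3]
[array([ 0.6306, -0.0061,  0.0946,  0.0609, -0.0292])]
0.002955428260936629
```

Picture and model agree: the stick is aimed at the lid's middle from about 103 mm at 44°, and it is still. Handing in.

```bash
python3 -c "
from workcell import job_done
print(job_done())"
```

```text
the job is handed in; nothing more can be done
None
```

The job is handed in at about 29 s, verdict not shown: by camera and arm readings, blue sits on green and red on blue within about 3 mm, and the thermometer is held still at about 44°, its lens about 10 cm from the middle of the red lid.

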